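Unscrew the orange cap of a sample jar

TASK

Unscrew the orange cap from its sample jar, lift it off once the thread lets go, and set it down on the blue mat, open side down and wholly on the mat, without dropping it. Leave the white-capped and blue-capped jars where they stand.

Things in the scene. Friction and masses are not known exactly. Their poses are not given: they have to be found in the camera images.
- cap: Orange ribbed screw cap, 48 mm across, 32 tall, 40-85 g. Origin: centre of its open underside; z up its axis. Starts screwed home, underside 74 mm above the bench, on an amber jar (rim at 101 mm) bolted to the bench. Anticlockwise from above it rises 14 mm a turn, free after 1 1/4 turns (more is harmless); not to be pulled off sooner. It stays where turned, so several twists of a side grip add up.
- mat: Dark blue flat square mat fixed to the bench, 160 x 160 x 4 mm, where the cap is to go. Origin at the centre of its underside, on the bench; x and y along its edges, z up.
- jar_white: Bystander: a jar like the orange-capped one but with a white cap, loose on the bench, 0.9 kg. 106 mm tall; square foot 90 mm wide and 22 mm high, amber body 58 mm across up to 56 mm, then narrowing to the 48 mm cap (from 74 to 106 mm). Origin at the centre of its foot, on the bench, z up.
- jar_blue: Bystander: the same with a blue cap. Origin at the centre of its foot, on the bench, z up.
Not all that is in view belongs to the job. There is more than one size of the cap; the one meant has the size given above.

How it is judged (in metres and radians):
On the way, in this order (a step that is already met when the one before it is completed fails the run):
1. the cap is off the thread and lifted clear of the jar's neck (height (world z) of cap above 0.103 m), for 0.1 s.
2. the cap is lowered onto the mat (within 15 mm) while still held (z of cap in the frame of mat below 0.019 m and x of cap in the frame of mat between -0.06 and 0.06 m and y of cap in the frame of mat between -0.06 and 0.06 m and contact force between the fingers and cap above 0.5 N), for 0.02 s.
At the end, for the whole second after the job is handed in: The orange cap stands still on the blue mat, released, open side down, within 10 degrees of level, its axis within 60 mm of the mat's centre along each mat edge. The white-capped and blue-capped jars are within 15 mm of where they stood (z of cap in the frame of mat between 0.001 and 0.008 m and x of cap in the frame of mat between -0.06 and 0.06 m and y of cap in the frame of mat between -0.06 and 0.06 m and angle between cap's own z axis and vertical below 0.17 rad and linear speed of cap below 0.02 m/s); the robot touches nothing.
It fails at once if the white-capped jar is displaced by more than 15 mm (distance of jar_white from where it was at the start of the episode above 0.015 m).
It fails at once if the blue-capped jar is displaced by more than 15 mm (distance of jar_blue from where it was at the start of the episode above 0.015 m).
It also fails if it takes over 66 s, if anything falls off the work surface, if the arm or the gripper's body presses on something with over 40 N, if the wrist force passes 120 N, or if a joint passes its speed limit or range.

ROBOT

A 6-joint arm with a two-finger parallel gripper is mounted at the origin on the work surface. World frame = base frame: x ahead of the robot, y to its left, z up, the work surface at z = 0. Lengths are in mm, angles in rad, forces in N, time in s.
With the tool pointing down it reaches from about 350 to 875 mm from the base axis. Payload 4.2 kg.
Tool frame: the origin (TCP) lies where the fingers leave the gripper's body, on its centre line; the fingertips stand 73 mm ahead of it and the grasp point (between the pads) lies 54 mm ahead of it; z points along the fingers, y is the direction in which the jaws open and shut (so a half turn about z gives the same grasp; the last joint's range is limited). The gripper opens to 85 mm and grips with 20 to 120 N. Pads are 22 mm wide; open, the fingers measure 114 mm over their backs; the gripper's body (76 mm by 85 mm) begins 54 mm behind the grasp point. The pads swing forward as they close: fully open they stand 13 mm farther back than shut.
Start: joints at [1.609, 0.385, 0.008, 0, -1.194, -0.259], TCP at [136.85, 609.813, 303.912] pointing down, gripper open.
Joint ranges: [-3.14, 3.14], [-1.21, 2.06], [-1.07, 1.41], [-3.16, 2.05], [-2.99, -0.16], [-3.1, 3.1]. Speed limits (rad/s): [2.79, 2.79, 3.14, 3.14, 3.14, 3.14].

INTERFACE

Orientations are given as a unit quaternion [x, y, z, w].
In Python, from bench import arm gives the robot as it stands.
- The arm moves only by the tool apply_moves, never from a script. Its argument "increments" is a list that holds one entry, the list of rows, each a list of 7 numbers: the shift along the tool's x, y, z scaled (see below), then the turn, a rotation vector about the tool's x, y, z scaled (see below), then the gripper's target within -1 to 1 (fully open at 1, half-way at 0, shut at -1). A call has 1 to 10 rows; each row is the pose to reach, as a shift and turn from the pose commanded when the call began, along the tool's axes at that moment; what a row does not reach only later rows make up. The controller multiplies each number of a shift by 100 mm and each number of a turn by 0.5 rad. A row lasts 1/10 s, in which the tool goes at most 50 mm and 8.59 degrees, less where a joint would pass 70% of its speed; a pose out of reach is approached as far as the arm can. A call with a number of a shift or a turn outside -1 to 1 is refused whole. A call with a gripper value outside its range is refused whole. The fingers move at their own pace and stop on an object; the grip force is fixed at half the most. Time passes only in rows, so rows that repeat a pose let the fingers close. It gives the time, the measured TCP pose, the force and the opening at its end, in the units of the state.
- arm.read_state(): the state, without advancing time (a new reading comes with each control period).
- arm.get_image(name): name is "side" or "top" or "wrist"; returns a dict with "img" (420x560x3 uint8, red, green, blue), "fx", "fy", "cx", "cy" (pixels), "k1" (the pictures are not rectified: a ray, as slopes to the right and down, at radius r is drawn at 1 + k1 r^2 times it, then the intrinsics apply), "pose" (4x4, takes a point from camera to world coordinates). Camera axes: x right, y up, looking along -z (the intrinsics and any distortion apply to the point x, -y, -z); pixel columns grow to the right and rows downward; lengths in mm; the calibration is good to about 2 mm. A picture is of the moment at which its call begins. There is no depth.
- arm.job_done(): hands the job in, once; it reports no verdict.
Trained networks look in a picture, given as the dict that the camera call returned (one of the last four; its "shot" number tells which), for a name from the list of things; names that differ only in an ending like _2 or _b are one class to them, and where a whole thing is asked for, a point or a joint stands for the part that bears it (a point fixed in the world has none). Each returns a list of dicts, best first, with "conf" (0 to 1); they miss things now and then, are a little off and sometimes report something else, mostly with a low value. They report only what shows in the picture. A call takes as long as a camera call. They do not tell look-alikes from the thing itself.
- arm.outline_of(label, picture): "pixels" (420x560 bool, what is visible of it) and "box" ([centre column, centre row, width, height] in pixels, round what is visible of it).
- arm.mark_of(label, picture): "at" ([column, row] in pixels: a listed point, or the origin of a listed thing).
The state is a dict: "clock": time; "joints": joint angles; "joint_vel": joint speeds; "joint_efforts": joint torques, N m; "position": TCP position; "ee_rot": TCP orientation; "contact_force": force on the tool from outside, world axes, zero at the start; "wrist_torque": the same for the moment, N m; "gripper_width": finger opening in mm.
Only numpy, scipy, OpenCV 4.12 (cv2) and the standard library are available. Lean on these libraries where they do the work, as an engineer would, in place of code of your own. Each camera call takes 0.05 s, during which the arm holds its last target.

## Working session

There is one attempt and no reset: what is moved stays moved. The work goes in short steps, Python scripts to look and compute and a tool call to move; the robot and the scene stay as the last step left them, time stands still between calls to the robot, and variables do not carry over. Pictures are saved under pics/ and viewed, and the job is handed in when it is done.

Besides the shell and the picture viewer there is one more tool, called in YAML: its name, and indented under it one key for each argument. apply_moves: Moves the arm, as the interface text tells. Shifts and turns lie within -1 to 1; 1 stands for 100 mm of shift or 0.5 rad of turn. Its arguments: {"type":"object","properties":{"increments":{"type":"array"}},"required":["increments"]}

```bash
mkdir -p pics; ls; cat > h.py <<'E'
import numpy as np, cv2
from bench import arm
np.set_printoptions(precision=2,suppress=True)
def ray(p,uv):
    x=(uv[0]-p['cx'])/p['fx']; y=(uv[1]-p['cy'])/p['fy']
    xd=np.array([x,y]); u=xd.copy()
    for _ in range(30): u=xd/(1+p['k1']*(u@u))
    T=np.array(p['pose']); d=T[:3,:3]@np.array([u[0],-u[1],-1.]); return T[:3,3],d
def at_z(p,uv,z):
    o,d=ray(p,uv); return o+d*(z-o[2])/d[2]
def proj(p,X):
    T=np.array(p['pose']); c=T[:3,:3].T@(np.array(X,float)-T[:3,3]); u=np.array([c[0],-c[1]])/-c[2]
    u=u*(1+p['k1']*(u@u)); return np.array([p['fx']*u[0]+p['cx'],p['fy']*u[1]+p['cy']])
def save(p,n): cv2.imwrite('pics/'+n,p['img'][:,:,::-1])
E
python3 - <<'E'
from h import *
print(arm.read_state())
for n in ['top','side','wrist']:
    p=arm.get_image(n); save(p,n+'1.png'); print(n,p['fx'],p['k1'],np.array(p['pose']))
    for l,z in [('cap',74),('mat',0),('jar_white',0),('jar_blue',0)]:
        m=arm.mark_of(l,p)
        for a in m[:3]: print(l,np.array(a['at']),round(a['conf'],2),at_z(p,a['at'],z))
        for a in arm.outline_of(l,p)[:3]: print('   box',np.array(a['box']),round(a['conf'],2))
E
```

```text
pics
{'clock': 0.0, 'joints': array([ 1.61,  0.39,  0.01, -0.  , -1.19, -0.26]), 'joint_vel': array([-0., -0., -0., -0.,  0.,  0.]), 'joint_efforts': array([  0.  , -39.23,  18.84,   4.19,  -0.  ,   0.  ]), 'position': array([136.78, 609.39, 302.81]), 'ee_rot': array([ 0.99, -0.11, -0.  ,  0.  ]), 'contact_force': array([ 0.07, -0.51,  0.03]), 'wrist_torque': array([0.  , 0.01, 0.  ]), 'gripper_width': 85.3429359460932}
top 408.4622888082729 -0.07983330422308982 [[ -0.01   0.98  -0.18 477.77]
 [ -1.    -0.01  -0.    35.36]
 [ -0.     0.18   0.98 831.97]
 [  0.     0.     0.     1.  ]]
cap [301.3 142.9] 0.76 [748.9   -4.85  74.  ]
cap [197.9 205.4] 0.71 [626.79 193.69  74.  ]
cap [183.7 153.6] 0.67 [730.05 224.68  74.  ]
   box [304.1 140.6  27.   35.5] 0.95
   box [199.1 207.8  32.7  34.4] 0.9
   box [182.1 151.3  38.9  35.4] 0.75
   box [264.2 309.9  83.6  84.9] 0.91
jar_white [391.2 204.2] 0.61 [ 639.79 -193.88    0.  ]
   box [392.6 204.6  46.9  47.7] 0.63
jar_blue [291.9 211. ] 0.65 [627.51  13.55   0.  ]
   box [291.  208.2  51.3  44.6] 0.68
side 509.21175512360156 -0.19554532220119755 [[   1.      0.04   -0.04  551.58]
 [  -0.06    0.52   -0.85 -824.6 ]
 [  -0.02    0.85    0.52  572.42]
 [   0.      0.      0.      1.  ]]
cap [292.9 164.9] 0.98 [628.   196.76  74.  ]
cap [344.4 182.7] 0.93 [728.52 103.21  74.  ]
cap [376.8 243.7] 0.72 [ 747.88 -121.85   74.  ]
   box [345.4 173.6  24.5  25.1] 0.95
   box [379.1 234.6  32.7  36.8] 0.91
   box [292.7 158.8  23.6  18.9] 0.83
mat [202.6 229.8] 0.82 [429.9   61.45   0.  ]
   box [201.2 229.5  82.4  45.4] 0.77
jar_white [321.  309.5] 0.74 [ 644.04 -197.86    0.  ]
   box [322.2 287.5  58.6  79.6] 0.73
jar_blue [306.1 238.7] 0.57 [639.8   11.84   0.  ]
   box [305.  217.2  55.   59.3] 0.56
wrist 312.7055733992685 -0.0671439843572753 [[ -0.22   0.93   0.29 211.78]
 [ -0.98  -0.21  -0.07 593.57]
 [  0.    -0.3    0.95 373.92]
 [  0.     0.     0.     1.  ]]
```

View pics/top1.png

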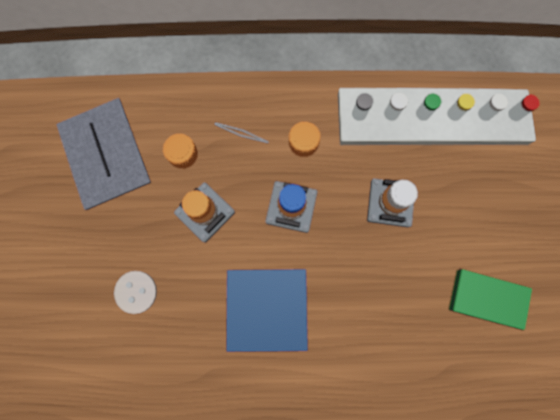

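View pics/side1.png

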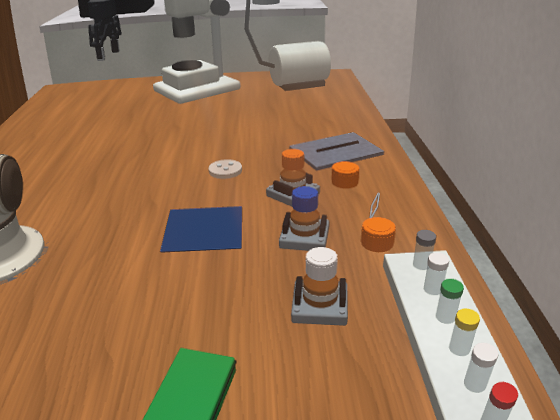

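The orange cap on the bracketed jar is at about (197,207) in the top view and (292,160) in the side view. The other two orange caps, top (179,150) and (305,138), lie loose on the bench and are decoys. The mat is at about (267,310) in the top view. Next I refine the positions.

```bash
cat >> h.py <<'E'
from scipy.optimize import minimize
def orange(p,box):
    h=cv2.cvtColor(p['img'],cv2.COLOR_RGB2HSV); m=((h[:,:,0]<15)&(h[:,:,1]>190)&(h[:,:,2]>150)).astype(np.uint8)
    k=np.zeros_like(m); x0,y0,x1,y1=box; k[y0:y1,x0:x1]=m[y0:y1,x0:x1]
    n,l,s,c=cv2.connectedComponentsWithStats(k); i=1+np.argmax(s[1:,4]); return (l==i).astype(np.uint8)
def cyl(p,x,y,z0,z1,r=24):
    t=np.linspace(0,2*np.pi,40); pts=[proj(p,[x+r*np.cos(a),y+r*np.sin(a),z]) for a in t for z in (z0,z1)]
    h=cv2.convexHull((np.array(pts)*16).astype(np.int32)); m=np.zeros((420,560),np.uint8); cv2.fillConvexPoly(m,h,1,shift=4) ; return m
def fit(p,mask,x,y,z0,z1,r=24):
    f=lambda v:-(lambda c:(c&mask).sum()/max(1,(c|mask).sum()))(cyl(p,v[0],v[1],z0,z1,r))
    b=minimize(f,[x,y],method='Nelder-Mead',options=dict(initial_simplex=[[x,y],[x+8,y],[x,y+8]])); return b.x,-b.fun
E
python3 - <<'E'
from h import *
for n,box in [('top',(170,180,225,232)),('side',(270,140,325,175))]:
    p=arm.get_image(n); m=orange(p,box); ys,xs=np.nonzero(m); print(n,m.sum(),xs.min(),xs.max(),ys.min(),ys.max())
    print(fit(p,m,627,195,74,106))
    h=cv2.cvtColor(p['img'],cv2.COLOR_RGB2HSV); b=((h[:,:,0]>100)&(h[:,:,0]<125)&(h[:,:,1]>150)).astype(np.uint8)
    c=max(cv2.findContours(b,0,2)[0],key=cv2.contourArea); a=cv2.approxPolyDP(c,8,True)[:,0]
    q=np.array([at_z(p,v,4) for v in a]); print('mat',a.tolist(),q[:,:2],q[:,:2].mean(0))
E
```

```text
Traceback (most recent call last):
  File "h.py", line 19, in orange
    n,l,s,c=cv2.connectedComponentsWithStats(k); i=1+np.argmax(s[1:,4]); return (l==i).astype(np.uint8)
                                                     ~~~~~~~~~^^^^^^^^^
ValueError: attempt to get argmax of an empty sequence
```

```bash
python3 - <<'E'
import cv2
for n,pts in [('top',[(195,203),(200,210),(180,150),(192,215),(230,220)]),('side',[(292,155),(292,163),(292,175)])]:
    h=cv2.cvtColor(cv2.imread(f'pics/{n}1.png'),cv2.COLOR_BGR2HSV)
    print(n,[h[y,x].tolist() for x,y in pts])
E
sed -i 's/>190)&(h\[:,:,2\]>150)/>205)\&(h[:,:,2]>125)/' h.py
python3 - <<'E'
from h import *
for n,box in [('top',(170,180,225,232)),('side',(270,140,325,175))]:
    p=arm.get_image(n)
    h=cv2.cvtColor(p['img'],cv2.COLOR_RGB2HSV); b=((h[:,:,0]>100)&(h[:,:,0]<125)&(h[:,:,1]>150)).astype(np.uint8)
    c=max(cv2.findContours(b,0,2)[0],key=cv2.contourArea); a=cv2.approxPolyDP(c,8,True)[:,0]
    q=np.array([at_z(p,v,4) for v in a]); print('mat',a.tolist(),q[:,:2],q[:,:2].mean(0))
    m=orange(p,box); ys,xs=np.nonzero(m); print(n,m.sum(),xs.min(),xs.max(),ys.min(),ys.max())
    print(fit(p,m,627,195,74,106))
E
```

```text
top [[17, 149, 205], [17, 148, 205], [15, 158, 204], [16, 154, 197], [13, 131, 150]]
side [[12, 203, 220], [11, 176, 132], [12, 165, 141]]
mat [[289, 185], [280, 199], [294, 211], [304, 191]] [[681.92  18.89]
 [652.29  37.93]
 [626.75   9.33]
 [668.78 -12.12]] [657.43  13.51]Traceback (most recent call last):
  File "<stdin>", line 7, in <module>
  File "h.py", line 19, in orange
    n,l,s,c=cv2.connectedComponentsWithStats(k); i=1+np.argmax(s[1:,4]); return (l==i).astype(np.uint8)
                                                     ~~~~~~~~~^^^^^^^^^
    return _wrapfunc(a, 'argmax', axis=axis, out=out, **kwds)
    return bound(*args, **kwds)
ValueError: attempt to get argmax of an empty sequence
```

```bash
python3 - <<'E'
from h import *
p=arm.get_image('top'); print(p['img'].shape,p['img'][205,185:215:2].tolist())
save(p,'top2.png')
cv2.imwrite('pics/crop2.png',cv2.resize(p['img'][130:260,150:330,::-1],None,fx=4,fy=4,interpolation=cv2.INTER_NEAREST))
E
```

```text
(420, 560, 3) [[205, 149, 83], [205, 150, 84], [205, 150, 85], [204, 150, 84], [204, 150, 84], [204, 151, 85], [205, 151, 86], [205, 152, 86], [205, 152, 87], [203, 150, 85], [204, 152, 87], [184, 127, 69], [113, 66, 33], [112, 67, 37], [120, 79, 50]]
```

View pics/crop2.png

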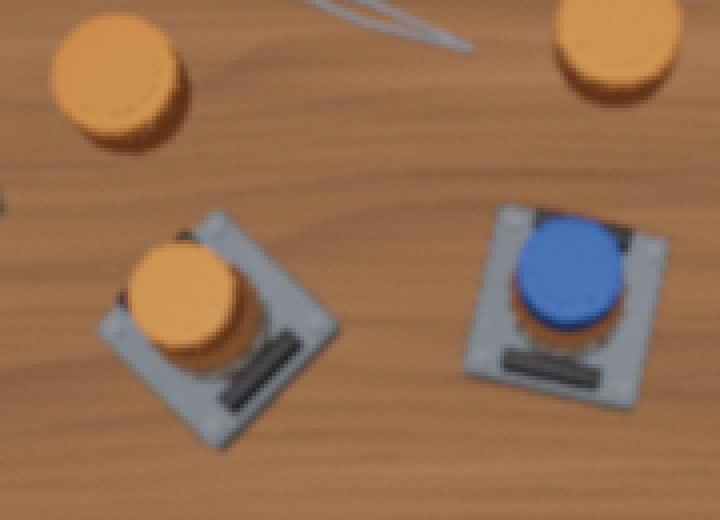

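The crop shows the target's top face centred near (196,203) in the full picture, paler than it looked, with its bracket turned about 45°. I'll fix the thresholds.

```bash
python3 - <<'E'
from h import *
for n,box in [('top',(170,180,225,232)),('side',(270,140,325,175))]:
    p=arm.get_image(n); h=cv2.cvtColor(p['img'],cv2.COLOR_RGB2HSV)
    if n=='top':
        m=((h[:,:,0]<22)&(h[:,:,2]>165)).astype(np.uint8)
        k=np.zeros_like(m);k[190:225,175:220]=m[190:225,175:220]
        c=max(cv2.findContours(k,0,1)[0],key=cv2.contourArea); e=cv2.fitEllipse(c); print('ell',e,at_z(p,e[0],106))
    else:
        print([h[y,292].tolist() for y in range(148,180,2)], [h[156,x].tolist() for x in range(274,312,2)])
    b=((h[:,:,0]>100)&(h[:,:,0]<125)&(h[:,:,1]>115)).astype(np.uint8)
    for c in sorted(cv2.findContours(b,0,2)[0],key=cv2.contourArea)[-2:]:
        a=cv2.approxPolyDP(c,6,True)[:,0]
        q=np.array([at_z(p,v,4) for v in a]); print('blue',a.tolist(),q[:,:2],q[:,:2].mean(0))
E
```

```text
ell ((194.54713439941406, 202.970703125), (25.177099227905273, 25.937715530395508), 48.730796813964844) [625.07 193.28 106.  ]
blue [[286, 185], [281, 205], [295, 211], [305, 191]] [[681.99  25.15]
 [639.61  35.98]
 [626.73   7.27]
 [668.76 -14.2 ]] [654.27  13.55]
blue [[228, 306], [229, 350], [306, 348], [304, 313], [292, 326], [286, 321], [288, 328], [282, 321], [275, 328], [274, 317], [272, 328], [257, 318], [252, 329], [245, 327], [251, 321], [231, 321]] [[436.26 143.26]
 [351.33 140.63]
 [354.12 -10.19]
 [421.48  -7.43]
 [396.59  16.65]
 [406.36  28.36]
 [392.82  24.58]
 [406.43  36.25]
 [393.05  50.17]
 [414.31  51.99]
 [393.09  56.08]
 [412.62  85.6 ]
 [391.43  95.49]
 [395.36 109.31]
 [406.88  97.47]
 [407.07 137.06]] [398.7   65.95]
[[8, 83, 135], [12, 207, 233], [12, 206, 229], [12, 204, 230], [12, 203, 225], [11, 186, 158], [11, 178, 132], [10, 176, 133], [11, 178, 132], [11, 180, 132], [11, 174, 133], [12, 175, 143], [12, 163, 144], [12, 167, 139], [12, 166, 140], [12, 163, 133]] [[13, 154, 154], [13, 152, 159], [13, 150, 161], [13, 152, 161], [11, 176, 119], [11, 197, 190], [11, 201, 207], [12, 202, 218], [12, 203, 225], [12, 203, 225], [11, 205, 218], [12, 206, 230], [12, 206, 228], [11, 198, 183], [10, 181, 138], [7, 64, 123], [150, 14, 127], [143, 16, 129], [143, 16, 125]]
blue [[293, 190], [304, 198], [317, 192]] [[628.73 207.89]
 [650.54 168.43]
 [683.   193.64]] [654.09 189.99]
blue [[233, 208], [171, 210], [161, 250], [240, 247]] [[491.47 137.85]
 [354.25 141.1 ]
 [353.72 -10.92]
 [508.54 -12.14]] [427.    63.97]
```

apply_moves:
  increments:
    - [[0.95, 0.5, 0, 0, 0, 1, 1], [0.95, 0.5, 0, 0, 0, 1, 1], [0.95, 0.5, 0, 0, 0, 1, 1], [0.95, 0.5, 0, 0, 0, 1, 1]]

```text
clock: 2.0
position: [220.1, 538.8, 304.4]
ee_rot: [0.935, -0.356, 0.0, -0.0]
contact_force: [-0.3, 0.8, 1.2]
gripper_width: 85.7
```

```bash
cat > rem.py <<'E'
import sys; from h import *
from scipy.spatial.transform import Rotation as R
s=arm.read_state(); t=np.array([float(v) for v in sys.argv[1:4]])
q=R.from_quat(s['ee_rot']); d=q.inv().apply(t-s['position'])
print('clk',round(s['clock'],2),'pos',s['position'],'j',s['joints'],'F',s['contact_force'],'M',s['wrist_torque'],'w',round(s['gripper_width'],1))
print('tilt',q.apply([0,0,1]),'yaw',np.arctan2(*q.apply([1,0,0])[1::-1]),'shift units',d/100)
E
python3 rem.py 626.5 194.5 230
```

```text
clk 2.0 pos [220.13 538.83 304.37] j [ 1.46  0.31 -0.1   0.   -1.16 -0.62] F [-0.27  0.76  1.18] M [ 0.06  0.01 -0.01] w 85.7
tilt [ 0.  0. -1.] yaw -0.7272258183052343 shift units [ 5.32 -0.13  0.74]
```

apply_moves:
  increments:
    - [[1, -0.05, 0.3, 0, 0, 1, 1], [1, -0.05, 0.3, 0, 0, 1, 1], [1, -0.05, 0.3, 0, 0, 1, 1], [1, -0.05, 0.3, 0, 0, 1, 1]]

```text
clock: 2.4
position: [298.3, 476.5, 273.4]
ee_rot: [0.818, -0.576, 0.0, 0.001]
contact_force: [0.2, 0.3, 0.2]
gripper_width: 85.8
```

```bash
python3 rem.py 626.5 194.5 230
```

```text
clk 2.4 pos [298.31 476.49 273.37] j [ 1.3   0.3  -0.19  0.   -1.07 -0.96] F [0.16 0.29 0.22] M [0.06 0.01 0.02] w 85.8
tilt [-0. -0. -1.] yaw -1.227349770638603 shift units [ 3.76 -2.14  0.44]
```

apply_moves:
  increments:
    - [[1, -0.6, 0, 0, 0, 1, 1], [1, -0.6, 0, 0, 0, 1, 1], [1, -0.6, 0, 0, 0, 1, 1], [1, -0.6, 0, 0, 0, 1, 1]]

```text
clock: 2.8
position: [389.5, 402.8, 273.9]
ee_rot: [-0.649, 0.761, -0.0, -0.0]
contact_force: [-0.1, 0.8, 0.8]
gripper_width: 85.2
```

```bash
python3 rem.py 626.5 194.5 230
```

```text
clk 2.8 pos [389.46 402.83 273.93] j [ 1.09  0.3  -0.2   0.   -1.07 -1.25] F [-0.06  0.77  0.77] M [0.   0.03 0.03] w 85.2
tilt [ 0. -0. -1.] yaw -1.7282746469648755 shift units [ 1.69 -2.67  0.44]
```

apply_moves:
  increments:
    - [[0.65, -1, 0, 0, 0, 1, 1], [0.65, -1, 0, 0, 0, 1, 1], [0.65, -1, 0, 0, 0, 1, 1], [0.65, -1, 0, 0, 0, 1, 1]]

```text
clock: 3.2
position: [478.7, 323.4, 273.8]
ee_rot: [-0.441, 0.898, -0.0, -0.0]
contact_force: [-0.4, -0.7, 0.1]
gripper_width: 85.6
```

```bash
python3 rem.py 626.5 194.5 230
```

```text
clk 3.2 pos [478.69 323.35 273.79] j [ 0.87  0.33 -0.16  0.   -1.09 -1.53] F [-0.39 -0.68  0.09] M [-0.03  0.08 -0.04] w 85.6
tilt [ 0. -0. -1.] yaw -2.228574310131808 shift units [ 0.12 -1.96  0.44]
```

apply_moves:
  increments:
    - [[0.1, -1, 0, 0, 0, 1, 1], [0.1, -1, 0, 0, 0, 1, 1], [0.1, -1, 0, 0, 0, 1, 1], [0.1, -1, 0, 0, 0, 1, 1]]

```text
clock: 3.6
position: [551.5, 255.4, 273.5]
ee_rot: [-0.206, 0.979, -0.0, -0.0]
contact_force: [0.1, 1.2, 0.3]
gripper_width: 85.1
```

```bash
python3 rem.py 626.5 194.5 230
```

```text
clk 3.6 pos [551.52 255.45 273.55] j [ 0.7   0.38 -0.08  0.   -1.11 -1.86] F [0.11 1.23 0.35] M [-0.01  0.02 -0.01] w 85.1
tilt [-0. -0. -1.] yaw -2.7276385950181834 shift units [-0.44 -0.86  0.44]
```

apply_moves:
  increments:
    - [[-0.44, -0.86, 0.2, 0, 0, 1, 1], [-0.44, -0.86, 0.2, 0, 0, 1, 1], [-0.44, -0.86, 0.2, 0, 0, 1, 1], [-0.44, -0.86, 0.2, 0, 0, 1, 1]]

```text
clock: 4.0
position: [626.6, 194.9, 252.7]
ee_rot: [0.043, 0.999, -0.0, -0.001]
contact_force: [0.2, 0.4, 0.2]
gripper_width: 85.3
```

```bash
python3 rem.py 626.5 194.5 152; python3 - <<'E'
from h import *
p=arm.get_image('wrist'); save(p,'w2.png'); print(np.array(p['pose']),p['fx'],p['cx'],p['cy'])
print(proj(p,[626.5,194.5,106]))
for a in arm.mark_of('cap',p)[:3]: print(np.array(a['at']),a['conf'],at_z(p,a['at'],74))
E
```

```text
clk 4.0 pos [626.59 194.91 252.68] j [ 0.55  0.47  0.02 -0.   -1.12 -2.2 ] F [0.18 0.41 0.24] M [-0.06  0.06 -0.01] w 85.3
tilt [-0. -0. -1.] yaw 3.0559073316939585 shift units [-0.   -0.    1.01]
[[  0.09  -0.95  -0.3  549.04]
 [  1.     0.08   0.03 202.3 ]
 [ -0.    -0.3    0.95 322.78]
 [  0.     0.     0.     1.  ]] 312.7055733992685 277.9264001344777 208.9637846743927
[276.72 220.92]
[275.9 207.6] 0.95 [626.13 193.68  74.  ]
[122.2 317.5] 0.94 [724.35  35.92  74.  ]
[331.1 285.2] 0.83 [704.06 237.28  74.  ]
```

View pics/w2.png

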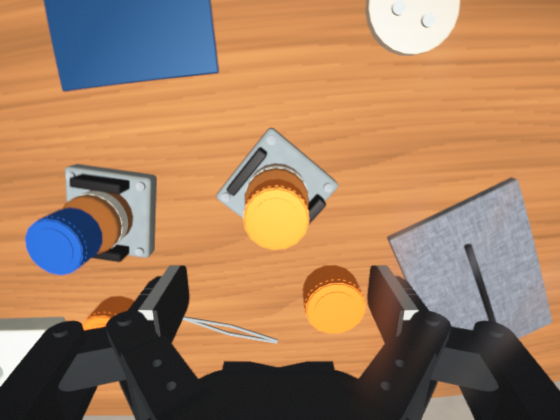

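The wrist view shows the target's top face at (277,218), close to the predicted (277,221). The open fingertips are near (183,268) and (372,267), and nothing is in the way. I'll check the tip depth against this view.

```bash
python3 - <<'E'
from h import *
from scipy.spatial.transform import Rotation as R
p=arm.get_image('wrist'); s=arm.read_state(); q=R.from_quat(s['ee_rot'])
for z in (54,60,66,73,80):
  print(z,[proj(p,s['position']+q.apply([x,y,z])) for x in (11,) for y in (-42.5,42.5,-57)])
h=cv2.cvtColor(p['img'],cv2.COLOR_RGB2HSV); m=((h[:,:,0]<30)&(h[:,:,2]>235)).astype(np.uint8)
k=np.zeros_like(m);k[180:260,235:320]=m[180:260,235:320]
c=max(cv2.findContours(k,0,1)[0],key=cv2.contourArea); e=cv2.fitEllipse(c); print(e,at_z(p,e[0],106))
E
```

```text
54 [array([181.87, 267.67]), array([372.57, 267.54]), array([150.02, 267.39])]
60 [array([185.6 , 261.48]), array([368.91, 261.35]), array([154.94, 261.25])]
66 [array([189.06, 255.74]), array([365.51, 255.62]), array([159.5 , 255.56])]
73 [array([192.79, 249.57]), array([361.84, 249.44]), array([164.42, 249.43])]
80 [array([196.22, 243.89]), array([358.47, 243.77]), array([168.96, 243.78])]
((274.1181640625, 218.849853515625), (61.389305114746094, 65.18832397460938), 92.20597076416016) [624.59 193.77 106.  ]
```

apply_moves:
  increments:
    - [[0, 0, 0.4, 0, 0, 1, 1], [0, 0, 0.4, 0, 0, 1, 1], [0, 0, 0.4, 0, 0, 1, 1], [0, 0, 0.4, 0, 0, 1, 1]]

```text
clock: 4.55
position: [625.4, 196.9, 213.9]
ee_rot: [0.286, 0.958, -0.0, -0.0]
contact_force: [0.2, 0.7, 0.0]
gripper_width: 84.9
```

```bash
python3 rem.py 626 194.2 152
```

```text
clk 4.55 pos [625.44 196.86 213.85] j [ 0.55  0.51 -0.03  0.   -1.03 -2.7 ] F [0.22 0.68 0.02] M [-0.08 -0.02  0.01] w 84.9
tilt [-0. -0. -1.] yaw 2.5608723374666535 shift units [-0.02 -0.02  0.62]
```

The open tips stand about 57 mm ahead, so the quoted figures hold with the fingers shut. I'll grip with the TCP at about z=148.

apply_moves:
  increments:
    - [[-0.02, -0.02, 0.4, 0, 0, 0.4, 1], [-0.02, -0.02, 0.5, 0, 0, 0.4, 1], [-0.02, -0.02, 0.55, 0, 0, 0.4, 1], [-0.02, -0.02, 0.55, 0, 0, 0.4, 1], [-0.02, -0.02, 0.55, 0, 0, 0.4, 1]]

```text
clock: 5.05
position: [626.8, 194.2, 160.1]
ee_rot: [0.379, 0.925, 0.001, 0.001]
contact_force: [0.6, -0.3, 0.0]
gripper_width: 85.3
```

```bash
python3 rem.py 626 194 148;  python3 - <<'E'
from h import *
p=arm.get_image('wrist'); save(p,'w3.png'); p=arm.get_image('side'); cv2.imwrite('pics/s3.png',cv2.resize(p['img'][90:230,200:400,::-1],None,fx=3.5,fy=3.5))
E
```

```text
clk 5.05 pos [626.82 194.15 160.12] j [ 0.55  0.56 -0.09  0.   -0.92 -2.89] F [ 0.6  -0.32  0.03] M [-0.   -0.02  0.03] w 85.3
tilt [ 0.  0. -1.] yaw 2.3642816417131858 shift units [ 0.   -0.01  0.12]
```

View pics/w3.png

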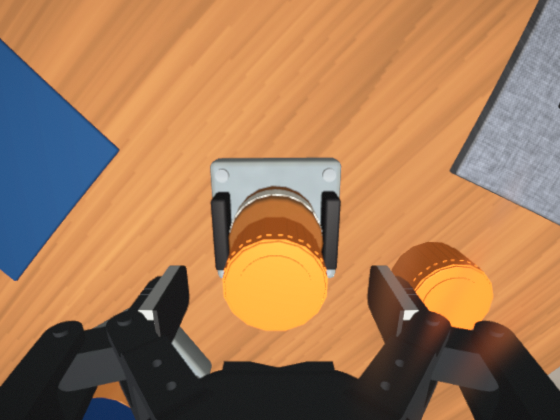

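View pics/s3.png

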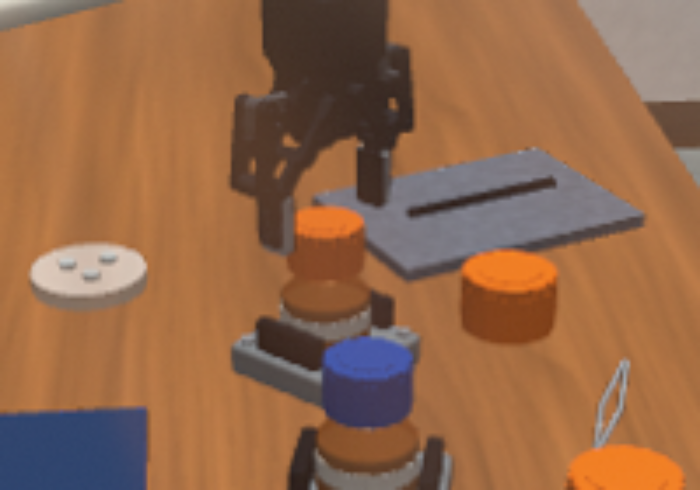

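The wrist view has the cap at (275,285), centred between the fingertips (mid-column 278). The side crop shows the fingers straddling the cap. I'll descend 12 mm and close.

apply_moves:
  increments:
    - [[0, 0, 0.12, 0, 0, 0, 1], [0, 0, 0.12, 0, 0, 0, 1], [0, 0, 0.12, 0, 0, 0, -1], [0, 0, 0.12, 0, 0, 0, -1], [0, 0, 0.12, 0, 0, 0, -1], [0, 0, 0.12, 0, 0, 0, -1], [0, 0, 0.12, 0, 0, 0, -1], [0, 0, 0.12, 0, 0, 0, -1]]

```text
clock: 5.95
position: [626.5, 193.7, 147.3]
ee_rot: [0.38, 0.925, 0.0, 0.0]
contact_force: [0.4, 0.6, 2.6]
gripper_width: 46.7
```

```bash
python3 rem.py 626 194 148;  python3 - <<'E'
from h import *
p=arm.get_image('wrist'); save(p,'w4.png'); p=arm.get_image('side'); cv2.imwrite('pics/s4.png',cv2.resize(p['img'][90:230,200:400,::-1],None,fx=3.5,fy=3.5))
E
```

```text
clk 5.95 pos [626.46 193.69 147.33] j [ 0.55  0.57 -0.1   0.   -0.9  -2.9 ] F [0.37 0.58 2.64] M [-0.06  0.03  0.01] w 46.7
tilt [ 0.  0. -1.] yaw 2.3624927125698383 shift units [ 0.01 -0.   -0.01]
```

View pics/w4.png

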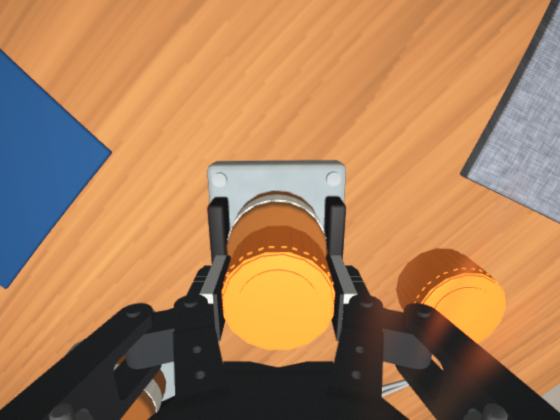

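View pics/s4.png

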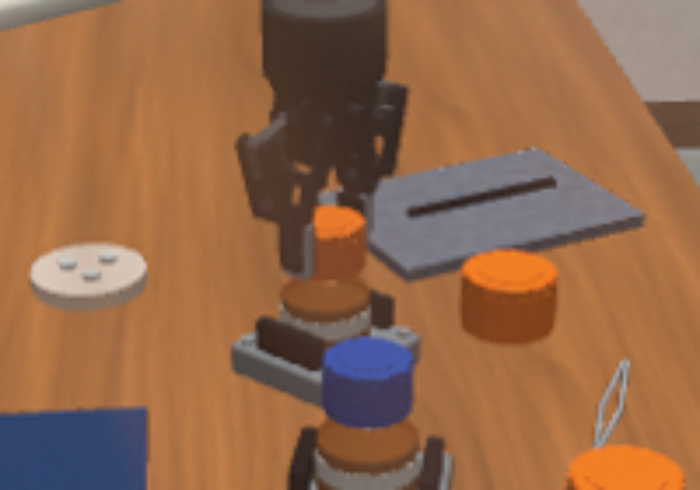

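The fingers are on the cap at 46.7 mm, with the tips just above its underside. First twist.

apply_moves:
  increments:
    - [[0, 0, -0.003, 0, 0, -0.25, -1], [0, 0, -0.006, 0, 0, -0.5, -1], [0, 0, -0.008, 0, 0, -0.75, -1], [0, 0, -0.011, 0, 0, -1, -1], [0, 0, -0.011, 0, 0, -1, -1]]

```text
clock: 6.55
position: [626.1, 193.5, 147.8]
ee_rot: [0.139, 0.99, -0.0, -0.0]
contact_force: [0.4, -1.4, 0.7]
gripper_width: 46.9
```

```bash
python3 rem.py 626 194 148;  python3 - <<'E'
from h import *
p=arm.get_image('wrist'); save(p,'w5.png')
E
```

```text
clk 6.55 pos [626.05 193.49 147.79] j [ 0.55  0.57 -0.1  -0.   -0.9  -2.4 ] F [ 0.39 -1.36  0.69] M [-0.16  0.01  0.03] w 46.9
tilt [-0. -0. -1.] yaw 2.8620958150246194 shift units [ 0.  0. -0.]
```

View pics/w5.png

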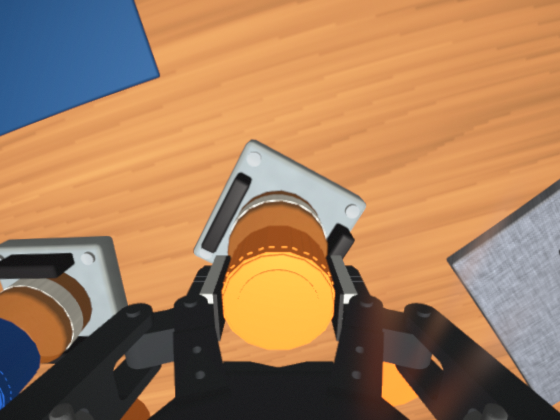

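The grip holds and the forces stay low. I'll keep twisting.

apply_moves:
  increments:
    - [[0, 0, -0.003, 0, 0, -0.28, -1], [0, 0, -0.006, 0, 0, -0.56, -1], [0, 0, -0.009, 0, 0, -0.84, -1], [0, 0, -0.011, 0, 0, -1, -1]]

```text
clock: 7.0
position: [625.9, 193.3, 148.9]
ee_rot: [-0.111, 0.994, -0.0, -0.001]
contact_force: [-1.2, -0.4, 0.4]
gripper_width: 46.7
```

apply_moves:
  increments:
    - [[0, 0, -0.003, 0, 0, -0.28, -1], [0, 0, -0.006, 0, 0, -0.56, -1], [0, 0, -0.009, 0, 0, -0.84, -1], [0, 0, -0.011, 0, 0, -1, -1]]

```text
clock: 7.4
position: [626.0, 193.3, 150.0]
ee_rot: [-0.353, 0.936, -0.0, -0.0]
contact_force: [-0.2, -0.9, 0.8]
gripper_width: 47.0
```

```bash
python3 rem.py 626 194 148
```

```text
clk 7.4 pos [626.04 193.28 150.01] j [ 0.55  0.57 -0.1   0.   -0.9  -1.39] F [-0.17 -0.89  0.77] M [-0.27  0.04 -0.03] w 47.0
tilt [-0. -0. -1.] yaw -2.419627222905984 shift units [-0.    0.01  0.02]
```

apply_moves:
  increments:
    - [[0, 0, -0.003, 0, 0, -0.28, -1], [0, 0, -0.006, 0, 0, -0.56, -1], [0, 0, -0.009, 0, 0, -0.84, -1], [0, 0, -0.011, 0, 0, -1, -1]]

```text
clock: 7.8
position: [626.1, 193.3, 151.1]
ee_rot: [-0.574, 0.819, -0.0, -0.0]
contact_force: [0.1, -1.6, 0.0]
gripper_width: 46.9
```

apply_moves:
  increments:
    - [[0, 0, -0.003, 0, 0, -0.28, -1], [0, 0, -0.006, 0, 0, -0.56, -1], [0, 0, -0.009, 0, 0, -0.84, -1], [0, 0, -0.011, 0, 0, -1, -1]]

```text
clock: 8.2
position: [626.2, 193.4, 152.2]
ee_rot: [0.759, -0.652, -0.0, 0.0]
contact_force: [0.5, -1.1, 0.6]
gripper_width: 46.9
```

apply_moves:
  increments:
    - [[0, 0, -0.003, 0, 0, -0.28, -1], [0, 0, -0.006, 0, 0, -0.56, -1], [0, 0, -0.009, 0, 0, -0.84, -1], [0, 0, -0.011, 0, 0, -1, -1]]

```text
clock: 8.6
position: [626.3, 193.4, 153.4]
ee_rot: [0.896, -0.444, -0.0, 0.0]
contact_force: [0.7, -1.3, 0.1]
gripper_width: 46.9
```

apply_moves:
  increments:
    - [[0, 0, -0.003, 0, 0, -0.28, -1], [0, 0, -0.006, 0, 0, -0.56, -1], [0, 0, -0.009, 0, 0, -0.84, -1], [0, 0, -0.011, 0, 0, -1, -1]]

```text
clock: 9.0
position: [626.4, 193.5, 154.5]
ee_rot: [0.978, -0.208, 0.0, -0.0]
contact_force: [0.3, -0.4, 1.4]
gripper_width: 47.1
```

```bash
python3 rem.py 626 194 148;  python3 - <<'E'
from h import *
p=arm.get_image('wrist'); save(p,'w6.png')
p=arm.get_image('side'); cv2.imwrite('pics/s6.png',cv2.resize(p['img'][90:230,200:400,::-1],None,fx=3.5,fy=3.5))
E
```

```text
clk 9.0 pos [626.38 193.52 154.47] j [ 0.55  0.56 -0.09  0.   -0.91  0.61] F [ 0.26 -0.35  1.4 ] M [-0.14 -0.15 -0.  ] w 47.1
tilt [ 0.  0. -1.] yaw -0.41952361067215177 shift units [-0.01 -0.    0.06]
```

View pics/s6.png

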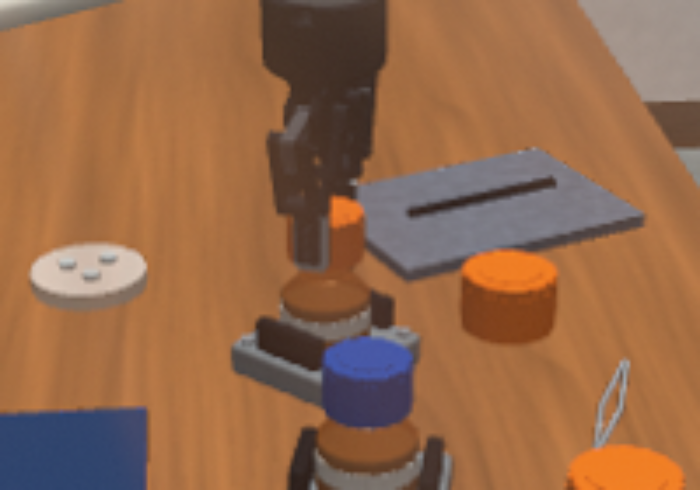

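View pics/w6.png

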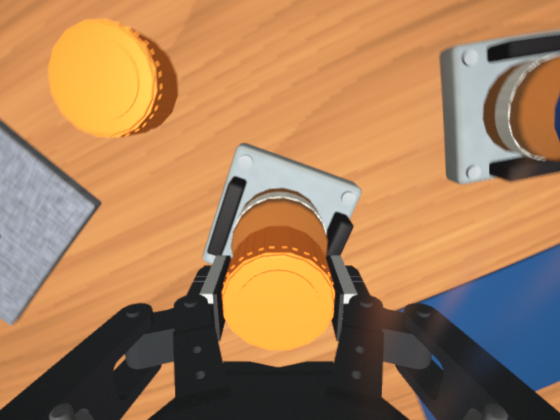

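The side crop shows the cap top risen from row 208 to about 197 (enlarged), as 0.56 of a turn should give. In the wrist view the cap has kept its place in the grip.

apply_moves:
  increments:
    - [[0, 0, -0.003, 0, 0, -0.28, -1], [0, 0, -0.006, 0, 0, -0.56, -1], [0, 0, -0.009, 0, 0, -0.84, -1], [0, 0, -0.011, 0, 0, -1, -1]]

```text
clock: 9.5
position: [626.3, 193.6, 155.6]
ee_rot: [0.999, 0.04, 0.0, -0.0]
contact_force: [0.8, 0.0, -0.2]
gripper_width: 46.8
```

apply_moves:
  increments:
    - [[0, 0, -0.003, 0, 0, -0.28, -1], [0, 0, -0.006, 0, 0, -0.56, -1], [0, 0, -0.009, 0, 0, -0.84, -1], [0, 0, -0.011, 0, 0, -1, -1]]

```text
clock: 9.9
position: [626.3, 193.7, 156.7]
ee_rot: [0.958, 0.286, 0.0, -0.0]
contact_force: [0.6, -0.6, 0.3]
gripper_width: 47.0
```

apply_moves:
  increments:
    - [[0, 0, -0.003, 0, 0, -0.28, -1], [0, 0, -0.006, 0, 0, -0.56, -1], [0, 0, -0.009, 0, 0, -0.84, -1], [0, 0, -0.011, 0, 0, -1, -1]]

```text
clock: 10.3
position: [626.3, 193.8, 157.8]
ee_rot: [0.858, 0.514, 0.0, -0.0]
contact_force: [-0.4, -0.9, -0.7]
gripper_width: 46.7
```

apply_moves:
  increments:
    - [[0, 0, -0.003, 0, 0, -0.28, -1], [0, 0, -0.006, 0, 0, -0.56, -1], [0, 0, -0.009, 0, 0, -0.84, -1], [0, 0, -0.011, 0, 0, -1, -1]]

```text
clock: 10.7
position: [626.2, 193.8, 158.9]
ee_rot: [0.704, 0.71, 0.0, -0.0]
contact_force: [-0.6, -0.0, 0.2]
gripper_width: 47.2
```

apply_moves:
  increments:
    - [[0, 0, -0.003, 0, 0, -0.25, -1], [0, 0, -0.005, 0, 0, -0.5, -1], [0, 0, -0.007, 0, 0, -0.6, -1], [0, 0, -0.007, 0, 0, -0.6, -1]]

```text
clock: 11.1
position: [626.1, 193.7, 159.6]
ee_rot: [0.591, 0.806, -0.0, -0.0]
contact_force: [-0.2, 0.5, 0.3]
gripper_width: 47.0
```

```bash
python3 rem.py 626 194 160
```

```text
clk 11.1 pos [626.14 193.69 159.55] j [ 0.55  0.56 -0.09 -0.   -0.92  2.9 ] F [-0.17  0.46  0.31] M [-0.    0.01  0.06] w 47.0
tilt [-0.  0. -1.] yaw 1.876063997005394 shift units [ 0. -0. -0.]
```

The cap has turned 5.8 rad in all. Now release, wind back 2.5 rad and regrip.

apply_moves:
  increments:
    - [[0, 0, 0, 0, 0, 0, 1], [0, 0, 0, 0, 0, 0, 1], [0, 0, 0, 0, 0, 0, 1], [0, 0, 0, 0, 0, 0, 1], [0, 0, 0, 0, 0, 0.28, 1], [0, 0, 0, 0, 0, 0.56, 1], [0, 0, 0, 0, 0, 0.84, 1], [0, 0, 0, 0, 0, 1, 1]]

```text
clock: 11.9
position: [626.3, 193.6, 159.7]
ee_rot: [0.773, 0.634, 0.0, 0.0]
contact_force: [0.1, 0.1, 0.1]
gripper_width: 85.3
```

apply_moves:
  increments:
    - [[0, 0, 0, 0, 0, 0.28, 1], [0, 0, 0, 0, 0, 0.56, 1], [0, 0, 0, 0, 0, 0.84, 1], [0, 0, 0, 0, 0, 1, 1]]

```text
clock: 12.3
position: [626.3, 193.6, 159.7]
ee_rot: [0.906, 0.423, -0.0, 0.0]
contact_force: [0.8, -0.5, -0.1]
gripper_width: 85.3
```

apply_moves:
  increments:
    - [[0, 0, 0, 0, 0, 0.28, 1], [0, 0, 0, 0, 0, 0.56, 1], [0, 0, 0, 0, 0, 0.84, 1], [0, 0, 0, 0, 0, 1, 1]]

```text
clock: 12.7
position: [626.3, 193.6, 159.7]
ee_rot: [0.983, 0.186, 0.0, -0.0]
contact_force: [0.8, -0.0, 0.4]
gripper_width: 85.1
```

apply_moves:
  increments:
    - [[0, 0, 0, 0, 0, 0.28, 1], [0, 0, 0, 0, 0, 0.56, 1], [0, 0, 0, 0, 0, 0.84, 1], [0, 0, 0, 0, 0, 1, 1]]

```text
clock: 13.1
position: [626.3, 193.6, 159.7]
ee_rot: [0.998, -0.063, 0.0, -0.0]
contact_force: [0.0, 0.1, 0.3]
gripper_width: 85.3
```

apply_moves:
  increments:
    - [[0, 0, 0, 0, 0, 0.28, 1], [0, 0, 0, 0, 0, 0.56, 1], [0, 0, 0, 0, 0, 0.84, 1], [0, 0, 0, 0, 0, 1, 1], [0, 0, 0, 0, 0, 1, 1]]

```text
clock: 13.6
position: [626.3, 193.6, 159.7]
ee_rot: [0.952, -0.306, -0.0, -0.0]
contact_force: [-1.0, 0.3, -1.2]
gripper_width: 85.6
```

```bash
python3 rem.py 626 194 160;  python3 - <<'E'
from h import *
p=arm.get_image('wrist'); save(p,'w7.png')
p=arm.get_image('side'); cv2.imwrite('pics/s7.png',cv2.resize(p['img'][90:230,200:400,::-1],None,fx=3.5,fy=3.5))
E
```

```text
clk 13.6 pos [626.27 193.6  159.69] j [ 0.55  0.56 -0.09 -0.   -0.92  0.4 ] F [-1.02  0.29 -1.22] M [-0.01  0.01 -0.01] w 85.6
tilt [-0.  0. -1.] yaw -0.6210852061833769 shift units [-0. -0. -0.]
```

View pics/s7.png

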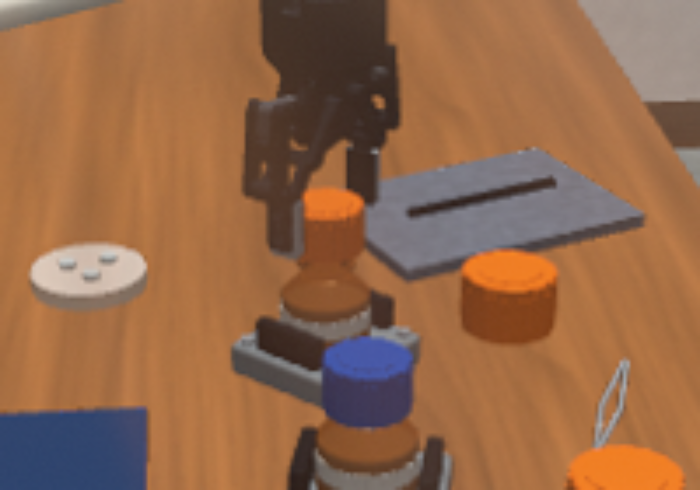

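View pics/w7.png

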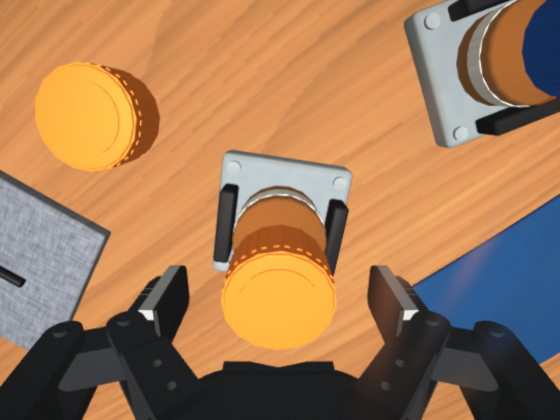

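The cap stayed raised, with its top at crop row ~190 against 208 at the start, and it is centred between the open fingers. Regrip and finish the unscrewing.

apply_moves:
  increments:
    - [[0, 0, 0, 0, 0, 0, -1], [0, 0, 0, 0, 0, 0, -1], [0, 0, 0, 0, 0, 0, -1], [0, 0, 0, 0, 0, 0, -1], [0, 0, 0, 0, 0, 0, -1], [0, 0, 0, 0, 0, 0, -1], [0, 0, -0.003, 0, 0, -0.28, -1], [0, 0, -0.006, 0, 0, -0.56, -1], [0, 0, -0.009, 0, 0, -0.84, -1], [0, 0, -0.011, 0, 0, -1, -1]]

```text
clock: 14.7
position: [626.1, 193.5, 161.2]
ee_rot: [0.998, -0.058, -0.0, 0.0]
contact_force: [-0.6, 0.2, 3.4]
gripper_width: 47.1
```

apply_moves:
  increments:
    - [[0, 0, -0.003, 0, 0, -0.28, -1], [0, 0, -0.006, 0, 0, -0.56, -1], [0, 0, -0.009, 0, 0, -0.84, -1], [0, 0, -0.011, 0, 0, -1, -1]]

```text
clock: 15.1
position: [626.1, 193.3, 162.3]
ee_rot: [0.982, 0.191, -0.0, 0.0]
contact_force: [-0.9, -0.6, 2.8]
gripper_width: 47.1
```

apply_moves:
  increments:
    - [[0, 0, -0.003, 0, 0, -0.28, -1], [0, 0, -0.006, 0, 0, -0.56, -1], [0, 0, -0.009, 0, 0, -0.84, -1], [0, 0, -0.011, 0, 0, -1, -1]]

```text
clock: 15.5
position: [626.1, 193.3, 163.4]
ee_rot: [0.904, 0.427, -0.0, 0.0]
contact_force: [-1.1, -0.3, 3.5]
gripper_width: 46.8
```

apply_moves:
  increments:
    - [[0, 0, -0.003, 0, 0, -0.28, -1], [0, 0, -0.006, 0, 0, -0.56, -1], [0, 0, -0.009, 0, 0, -0.84, -1], [0, 0, -0.011, 0, 0, -1, -1]]

```text
clock: 15.9
position: [626.2, 193.2, 164.5]
ee_rot: [0.77, 0.638, -0.0, 0.0]
contact_force: [-0.0, -1.6, 2.6]
gripper_width: 47.1
```

apply_moves:
  increments:
    - [[0, 0, -0.003, 0, 0, -0.28, -1], [0, 0, -0.006, 0, 0, -0.56, -1], [0, 0, -0.009, 0, 0, -0.84, -1], [0, 0, -0.011, 0, 0, -1, -1], [0, 0, -0.011, 0, 0, -1, -1]]

```text
clock: 16.4
position: [626.3, 193.4, 165.6]
ee_rot: [0.59, 0.807, -0.0, 0.0]
contact_force: [-0.3, -1.4, 2.8]
gripper_width: 47.0
```

```bash
python3 rem.py 626 194 200;  python3 - <<'E'
from h import *
p=arm.get_image('wrist'); save(p,'w8.png')
E
```

```text
clk 16.4 pos [626.33 193.39 165.63] j [ 0.55  0.55 -0.08  0.   -0.93  2.9 ] F [-0.27 -1.39  2.78] M [-0.17  0.12  0.01] w 47.0
tilt [ 0. -0. -1.] yaw 1.8790787196683059 shift units [ 0.01 -0.   -0.34]
```

View pics/w8.png

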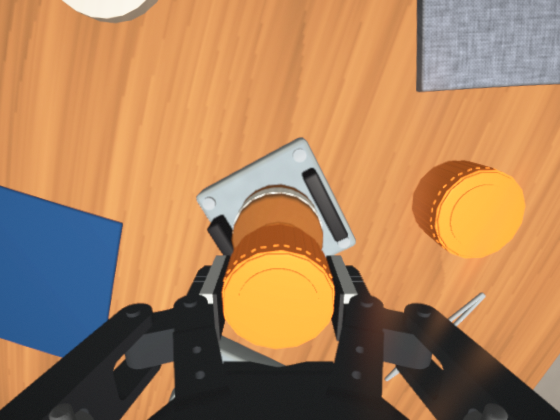

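The total is 8.3 rad, past the 7.85 needed. I'll lift gently and watch the force.

apply_moves:
  increments:
    - [[0, 0, -0.02, 0, 0, 0, -1], [0, 0, -0.04, 0, 0, 0, -1], [0, 0, -0.06, 0, 0, 0, -1]]

```text
clock: 16.75
position: [626.0, 193.6, 170.7]
ee_rot: [0.59, 0.807, -0.0, -0.0]
contact_force: [0.4, -0.9, -0.7]
gripper_width: 47.0
```

No resistance. Lift on to clear the neck.

apply_moves:
  increments:
    - [[0, 0, -0.2, 0, 0, 0, -1], [0, 0, -0.4, 0, 0, 0, -1], [0, 0, -0.6, 0, 0, 0, -1], [0, 0, -0.6, 0, 0, 0, -1], [0, 0, -0.6, 0, 0, 0, -1]]

```text
clock: 17.25
position: [625.9, 193.7, 230.9]
ee_rot: [0.59, 0.807, 0.0, -0.0]
contact_force: [0.5, 0.1, -0.5]
gripper_width: 47.0
```

```bash
python3 rem.py 430 64 230;  python3 - <<'E'
from h import *
p=arm.get_image('wrist'); save(p,'w9.png')
p=arm.get_image('side'); cv2.imwrite('pics/s9.png',cv2.resize(p['img'][60:260,150:400,::-1],None,fx=3,fy=3))
p=arm.get_image('top'); save(p,'t9.png')
for a in arm.mark_of('mat',p)[:2]: print(a['at'],a['conf'],at_z(p,a['at'],0))
for a in arm.outline_of('mat',p)[:1]:
    m=a['pixels'].astype(np.uint8); c=max(cv2.findContours(m,0,2)[0],key=cv2.contourArea)
    b=cv2.boxPoints(cv2.minAreaRect(c)); print(a['conf'],b,np.array([at_z(p,v,4) for v in b]))
E
```

```text
clk 17.25 pos [625.94 193.67 230.86] j [ 0.55  0.49 -0.01 -0.   -1.07  2.9 ] F [ 0.53  0.12 -0.47] M [-0.01  0.05  0.  ] w 47.0
tilt [-0.  0. -1.] yaw 1.878716785066162 shift units [-0.64 -2.26  0.01]
[263.8, 309.6] 0.66 [428.6   72.27   0.  ]
0.71 [[226. 269.]
 [306. 269.]
 [306. 351.]
 [226. 351.]] [[509.42 148.03   4.  ]
 [508.03 -13.01   4.  ]
 [348.4  -10.09   4.  ]
 [349.43 146.51   4.  ]]
```

View pics/s9.png

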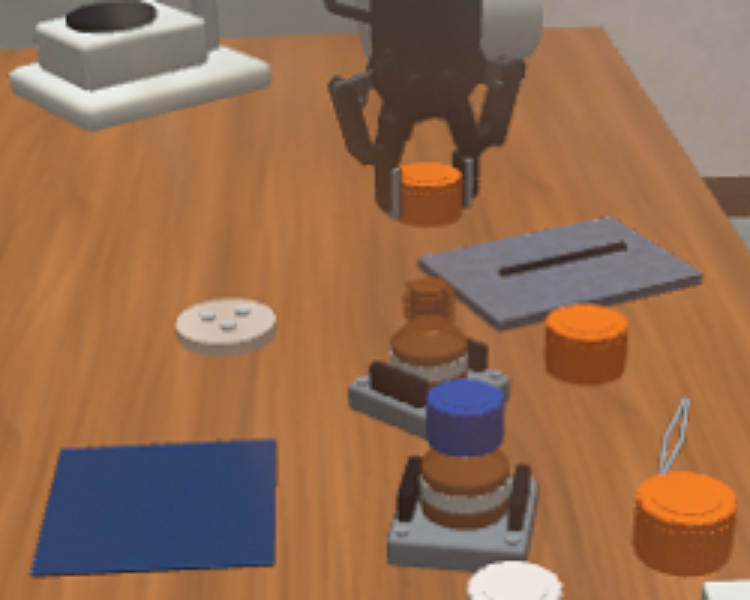

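View pics/w9.png

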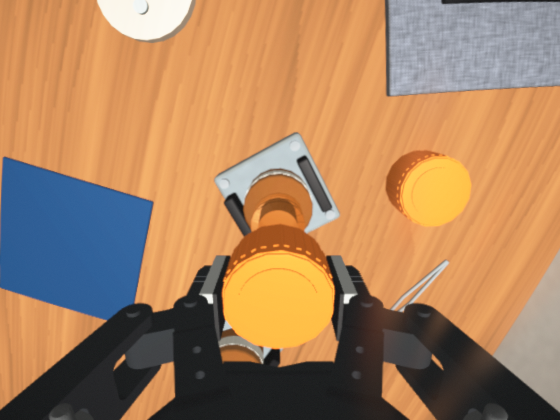

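View pics/t9.png

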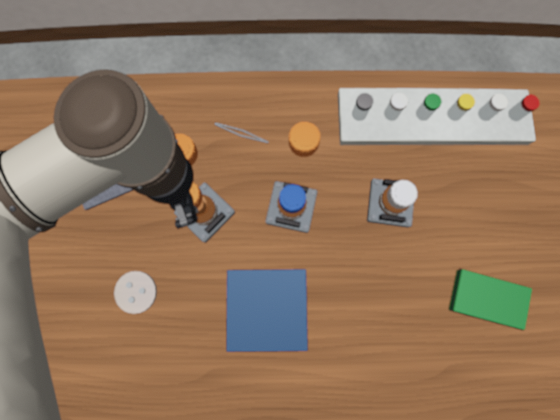

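The cap is off and held level; the bare neck shows at (428,300) in the side crop. The mat's corners put its centre at about (430,65). Now carry the cap there.

apply_moves:
  increments:
    - [[-0.09, -0.35, 0, 0, 0, 0.15, -1], [-0.19, -0.7, 0, 0, 0, 0.3, -1], [-0.28, -1, 0, 0, 0, 0.5, -1], [-0.28, -1, 0, 0, 0, 0.5, -1]]

```text
clock: 17.9
position: [536.1, 134.4, 230.7]
ee_rot: [0.687, 0.727, -0.002, -0.001]
contact_force: [0.8, 0.3, -0.6]
gripper_width: 47.0
```

```bash
python3 rem.py 430 65 230
```

```text
clk 17.9 pos [536.07 134.41 230.75] j [ 0.54  0.33 -0.27 -0.   -0.97  2.66] F [ 0.85  0.31 -0.6 ] M [ 0.04 -0.06 -0.03] w 47.0
tilt [-0. -0. -1.] yaw 1.6267246223727074 shift units [-0.63 -1.1   0.01]
```

apply_moves:
  increments:
    - [[-0.2, -0.35, 0, 0, 0, 0, -1], [-0.4, -0.7, 0, 0, 0, 0, -1], [-0.57, -1, 0, 0, 0, 0, -1], [-0.57, -1, 0.2, 0, 0, 0, -1], [-0.57, -1, 0.2, 0, 0, 0, -1]]

```text
clock: 18.4
position: [441.7, 73.1, 209.8]
ee_rot: [0.686, 0.727, -0.002, -0.001]
contact_force: [0.9, 0.3, -0.4]
gripper_width: 47.2
```

```bash
python3 rem.py 430 65 110
```

```text
clk 18.4 pos [441.68  73.15 209.84] j [ 0.53  0.19 -0.54 -0.   -0.85  2.67] F [ 0.9   0.28 -0.36] M [-0.04  0.08 -0.01] w 47.2
tilt [-0. -0. -1.] yaw 1.6291129706857266 shift units [-0.07 -0.12  1.  ]
```

apply_moves:
  increments:
    - [[-0.07, -0.12, 0.2, 0, 0, 0, -1], [-0.07, -0.12, 0.5, 0, 0, 0, -1], [-0.07, -0.12, 0.8, 0, 0, 0, -1], [-0.07, -0.12, 0.95, 0, 0, 0, -1], [-0.07, -0.12, 0.95, 0, 0, 0, -1]]

```text
clock: 18.9
position: [431.6, 66.3, 114.5]
ee_rot: [0.686, 0.728, -0.002, -0.001]
contact_force: [-0.6, 0.6, -0.6]
gripper_width: 46.6
```

```bash
python3 rem.py 430 65 77;  python3 - <<'E'
from h import *
p=arm.get_image('side'); cv2.imwrite('pics/s10.png',cv2.resize(p['img'][120:280,120:320,::-1],None,fx=3.5,fy=3.5))
s=arm.read_state(); x,y,z=s['position']; print('cap bottom edge predicted',proj(p,[x,y-24,z-73]),proj(p,[x,y-24,z-41]))
p=arm.get_image('wrist'); save(p,'w10.png')
E
```

```text
clk 18.9 pos [431.57  66.32 114.51] j [ 0.53  0.33 -0.68  0.   -0.57  2.67] F [-0.58  0.63 -0.55] M [0.01 0.02 0.  ] w 46.6
tilt [-0. -0. -1.] yaw 1.6298546308424726 shift units [-0.01 -0.01  0.38]
cap bottom edge predicted [201.   216.98] [199.4  203.12]
```

View pics/s10.png

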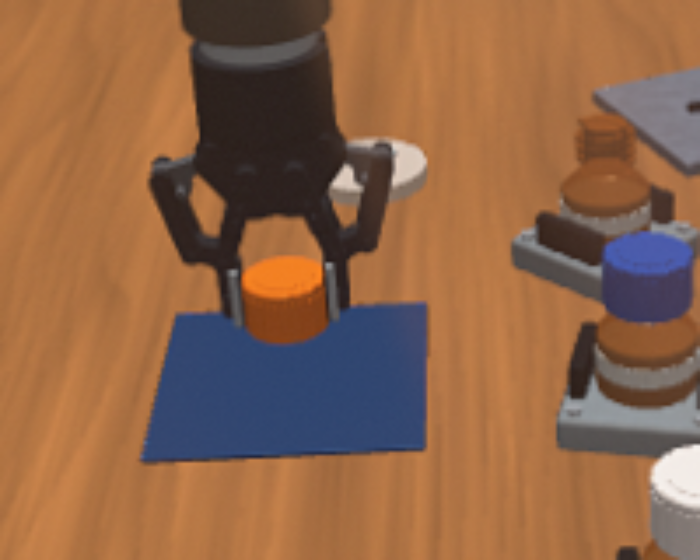

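View pics/w10.png

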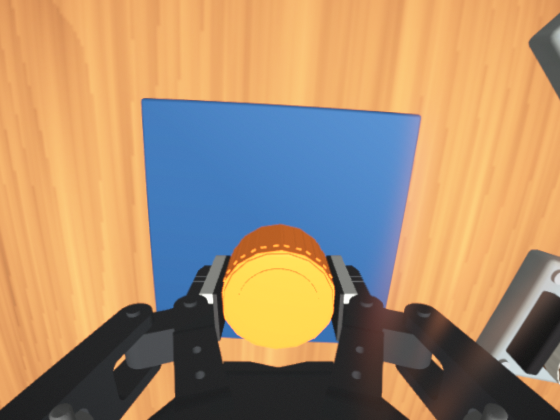

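The cap's lower front edge is at crop (285,341), i.e. pixel (201,217), exactly where a 73 mm TCP offset predicts. It sits over the mat. Lower it to about 3 mm above, then ease down.

apply_moves:
  increments:
    - [[-0.01, -0.01, 0.1, 0, 0, 0, -1], [-0.01, -0.01, 0.2, 0, 0, 0, -1], [-0.01, -0.01, 0.3, 0, 0, 0, -1], [-0.01, -0.01, 0.34, 0, 0, 0, -1], [-0.01, -0.01, 0.34, 0, 0, 0, -1]]

```text
clock: 19.5
position: [430.4, 65.0, 81.7]
ee_rot: [0.686, 0.727, -0.001, -0.0]
contact_force: [-0.3, 0.2, -0.7]
gripper_width: 47.0
```

apply_moves:
  increments:
    - [[0, 0, 0.01, 0, 0, 0, -1], [0, 0, 0.02, 0, 0, 0, -1], [0, 0, 0.025, 0, 0, 0, -1], [0, 0, 0.025, 0, 0, 0, -1]]

```text
clock: 19.9
position: [430.5, 65.1, 79.8]
ee_rot: [0.686, 0.727, 0.0, 0.0]
contact_force: [0.6, 0.4, -0.6]
gripper_width: 47.2
```

apply_moves:
  increments:
    - [[0, 0, 0.01, 0, 0, 0, -1], [0, 0, 0.02, 0, 0, 0, -1], [0, 0, 0.02, 0, 0, 0, -1]]

```text
clock: 20.2
position: [430.4, 65.1, 77.6]
ee_rot: [0.686, 0.727, -0.0, -0.0]
contact_force: [0.5, 0.8, -0.4]
gripper_width: 46.8
```

apply_moves:
  increments:
    - [[0, 0, 0.005, 0, 0, 0, -1], [0, 0, 0.01, 0, 0, 0, -1], [0, 0, 0.01, 0, 0, 0, -1]]

```text
clock: 20.5
position: [430.5, 65.1, 77.1]
ee_rot: [0.686, 0.728, 0.0, 0.0]
contact_force: [-1.9, -0.2, 4.5]
gripper_width: 46.9
```

The reading of 4.5 N upward shows it has touched the mat. Release and look.

apply_moves:
  increments:
    - [[0, 0, 0, 0, 0, 0, 0.5], [0, 0, 0, 0, 0, 0, 1], [0, 0, 0, 0, 0, 0, 1], [0, 0, 0, 0, 0, 0, 1], [0, 0, 0, 0, 0, 0, 1]]

```text
clock: 21.0
position: [430.5, 65.1, 76.7]
ee_rot: [0.686, 0.727, -0.0, -0.0]
contact_force: [0.2, 0.1, -0.5]
gripper_width: 85.5
```

```bash
python3 - <<'E'
from h import *
p=arm.get_image('wrist'); save(p,'w11.png')
E
```

```text
(no output)
```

View pics/w11.png

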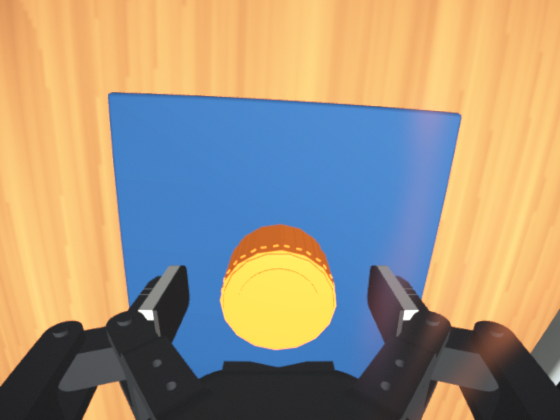

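The cap stands upright on the mat at (278,297), clear of both open fingers. Retreat straight up.

apply_moves:
  increments:
    - [[0, 0, -0.2, 0, 0, 0, 1], [0, 0, -0.5, 0, 0, 0, 1], [0, 0, -0.8, 0, 0, 0, 1], [0, 0, -1, 0, 0, 0, 1], [0, 0, -1, 0, 0, 0, 1]]

```text
clock: 21.55
position: [431.8, 65.8, 179.4]
ee_rot: [0.686, 0.728, 0.003, 0.001]
contact_force: [0.8, 0.6, 0.8]
gripper_width: 85.2
```

apply_moves:
  increments:
    - [[0, 0, -0.3, 0, 0, 0, 1], [0, 0, -0.6, 0, 0, 0, 1], [0, 0, -0.6, 0, 0, 0, 1], [0, 0, -0.6, 0, 0, 0, 1]]

```text
clock: 21.95
position: [430.1, 65.1, 236.3]
ee_rot: [0.686, 0.727, 0.0, -0.0]
contact_force: [-1.3, 0.2, -0.6]
gripper_width: 85.5
```

```bash
python3 - <<'E'
from h import *
p=arm.get_image('side'); save(p,'s12.png')
for l,z in [('cap',4),('jar_white',0),('jar_blue',0),('mat',0)]:
    for a in arm.mark_of(l,p)[:3]: print(l,np.array(a['at']),round(a['conf'],2),at_z(p,a['at'],z))
p=arm.get_image('wrist'); save(p,'w12.png')
for a in arm.mark_of('cap',p)[:2]: print(np.array(a['at']),round(a['conf'],2),at_z(p,a['at'],4))
for a in arm.mark_of('mat',p)[:2]: print('mat',np.array(a['at']),round(a['conf'],2),at_z(p,a['at'],0))
E
```

```text
cap [202.6 228.6] 0.96 [430.41  59.81   4.  ]
cap [342.2 183.6] 0.73 [747.41 229.45   4.  ]
cap [374.2 241.1] 0.55 [772.23 -13.85   4.  ]
jar_white [318.9 306.4] 0.91 [ 641.47 -189.94    0.  ]
jar_blue [305.1 237.4] 0.73 [638.26  16.61   0.  ]
mat [201.1 227.5] 0.75 [426.09  70.53   0.  ]
[278.  189.8] 0.84 [429.12  66.85   4.  ]
mat [426.6 387.9] 0.31 [ 640.4  -189.83    0.  ]
```

View pics/s12.png

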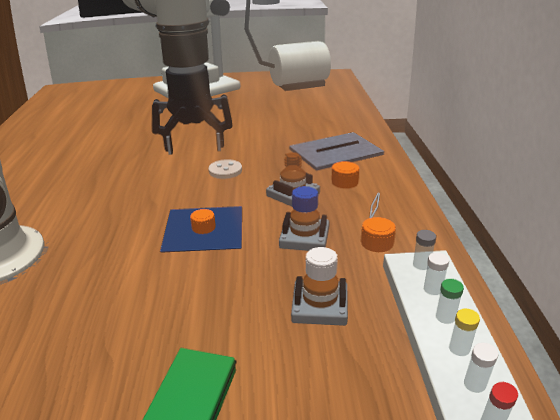

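View pics/w12.png

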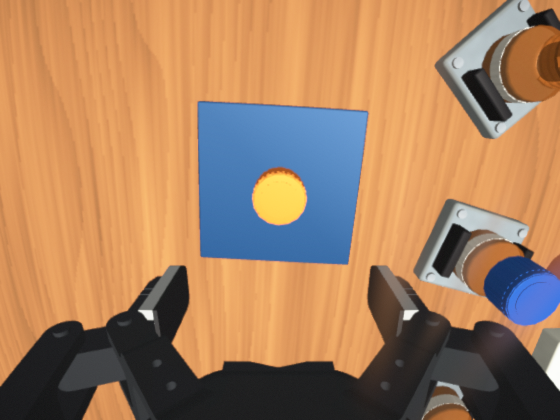

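The cap stands at the middle of the mat, at side (203,222) and wrist (279,196), and both bystander jars are unmoved. The gripper is clear, so I'm handing in.

```bash
python3 -c "
from h import *
print(arm.job_done()); print(arm.read_state()['clock'])"
```

```text
the job is handed in; nothing more can be done
None
the job is handed in; nothing more can be done
```

The orange cap is off its jar and standing open side down near the middle of the blue mat. I handed the job in after about 22 s on the robot's clock, and no verdict was reported.

- **Unscrewing:** I turned the cap about 8.3 rad anticlockwise in two side grips, with one regrip, following the rise of the thread. The lift then met no resistance.
- **Placing:** I lowered it while still held until about 4.5 N showed contact with the mat, then released it and drew the gripper straight up.
- **Last checks:** The wrist view puts the cap at about (429, 67) mm, against a mat centre of about (430, 65) mm. The pictures show it upright, with the gripper open and well clear.
- **Bystander jars:** The white-capped and blue-capped jars look unmoved in the pictures. Their network marks differ from the start by 5 to 8 mm, which is within that detector's scatter.
- **Disagreements:** The side view put the cap at y = 60 mm, 7 mm off the wrist view. The wrist view's only mat mark was a false one (confidence 0.31, on the white jar), so I ignored it. Both cap positions are well inside the 60 mm limit.

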